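Flip the kickstand down and hold the frame stub upright

ROBOT

A 7-joint arm with a two-finger parallel gripper is mounted at the origin on a cart in front of the work surface, level with it; the furniture and walls round the work are solid. World frame = base frame: x ahead of the robot, y to its left, z up, the work surface at z = 0. Lengths are in m, angles in rad, forces in N, time in s.
With the tool pointing down it reaches from about 0.4 to 0.875 m from the base axis. Payload 19.3 kg.
Tool frame: the origin (TCP) lies midway between the tips of the shut fingers; the grasp point (between the pads) lies 19 mm behind it; z points along the fingers, y is the line along which they close (so a half turn about z gives the same grasp; the last joint's range is limited). The gripper opens to 85 mm and grips with 20 to 120 N. Pads are 22 mm wide; open, the fingers measure 114 mm over their backs; the gripper's body (76 mm by 85 mm) begins 54 mm behind the grasp point. The pads swing forward as they close: fully open they stand 13 mm farther back than shut.
Start: joints at [-1.214, 0.521, -0.036, 1.599, 0.021, 1.021, -0.113], TCP at [0.259, 0.569, 0.231] pointing down, gripper open.
Joint ranges: [-2.91, 2.91], [-0.3, 2.13], [-1.5, 1.42], [0.17, 2.43], [-1.26, 4.41], [0.16, 1.93], [-2.52, 2.52]. Speed limits (rad/s): [1.89, 1.89, 2.39, 2.39, 3.01, 3.01, 3.01].

INTERFACE

Orientations are given as a rotation vector (axis times angle).
In Python, from bench import ctrl, claw, inverse_kinematics, telemetry, viewer gives the robot as it stands. Calls block until the motion is done:
- ctrl.goto(position, orientation): joint-space move of the TCP to a pose.
- ctrl.servo_line(position, rotation=None, vel=0.15, contact_N=None): straight line of the TCP; rotation=None keeps the orientation; vel is the mean speed in m/s. With contact_N (N) it stops when the force on the tool has changed by that much, and returns True; else False.
- ctrl.move_joints(angles): joint-space move.
- claw.move_gripper(opening): opening from 0.0 (shut) to 1.0 (fully open); the grip force is fixed at half the most; returns when the fingers have stopped.
- ctrl.wait(seconds).
- inverse_kinematics(position, orientation): joint angles nearest the present ones, or None.
- telemetry.observe(): the state.
- viewer.capture(name): name is "scene" or "top" or "wrist"; returns (picture, depth): 480x640x3 uint8, blue, green, red; 480x640 float32, m along the optical axis (not along the pixel's ray), 0 where there is no reading.
- viewer.calibration(name): a dict with "fx", "fy", "cx", "cy" (pixels), "rvec" (rotation vector, rad) and "tvec" (3), from world to camera coordinates, as OpenCV has them; the wrist camera has in their place "T_tool_cam" (4x4, takes a point from camera to tool coordinates, whose origin is the TCP and whose axes are the flange's). Camera axes: x right, y down, z forward; pixel columns grow to the right and rows downward; lengths in m; the calibration is good to about 2 mm. A picture is of the moment at which its call begins: read the wrist's pose just before it. calibration takes no time and is no camera call.
A pose or a line that the arm cannot do raises ctrl.MotionError and nothing moves.
- ctrl.finish_job(): hands the job in, once; it reports no verdict.
The state is a dict: "time": time; "joint_positions": joint angles; "joint_velocities": joint speeds; "tau": joint torques, N m; "eef_pos": TCP position; "tool_rot": TCP orientation; "ft_force": force on the tool from outside, world axes, zero at the start; "moment": the same for the moment, N m; "opening": opening from 0.0 (shut) to 1.0 (fully open).
Only numpy, scipy, OpenCV 4.12 (cv2) and the standard library are available. Lean on these libraries where they do the work, as an engineer would, in place of code of your own. Each camera call takes 0.05 s, during which the arm holds its last target. There are 200 camera calls.

TASK

The blue frame stub on the bench stand leans against its rest. While it still leans there, flip its folded kickstand over centre until it snaps fully down; then take the frame by the black rubber grip, raise it upright without tipping it over onto the kickstand, and finish while still gripping it there and holding it upright and still, kickstand down. Leave the other things on the desk alone.

Things in the scene. Friction and masses are not known exactly. Their poses are not given: they have to be found in the camera images.
- hub (a point): Centre of the hub in the grey bench stand that is bolted to the desk, 110 mm above the desk. Axes are the stand's: x along the hub axis (roughly away from the robot), y to the left of that, z up. The stand's plate is 200 (x) by 250 (y) by 12 thick, centred under the hub; two aluminium ears up to 132 high at x = +-56; a bent rest post with a rubber ball on the +y side (x = 20, up to 186 high, y from 42 to 98). The blue frame stub tips sideways about the hub axis.
- frame_tip (a joint): Tip angle of the blue frame stub about the hub axis, rad: 0 upright, positive leans to the stand's +y. Starts on the rest at about 0.40. Top-heavy (0.9 to 1.4 kg) and free-running: it tips over if not held. Righting it takes about 3 N at the grip plus friction of the sleeve turning in the fingers. Balance lies near +0.09; upright, it pulls to the kickstand side with 0.6 N and would come to rest on it at -0.19.
- frame: The blue frame stub: two uprights and a level top tube on the hub shell. The origin lies on the hub axis at the hub centre; x along the hub axis, z up along the frame, tipping with it.
- grip (a point): Centre of the black rubber grip on the front end of the frame's level top tube: a round sleeve 26 across (29 at the two end collars) and 68 long, parallel to the hub axis. This point lies 74 towards the robot (-x) from the hub centre and, when upright, 150 above the hub axis; x along the sleeve, z away from the hub. The frame's uprights (24 and 18 across) stand at x = +20 and -25 from the hub, behind the sleeve.
- kick_pivot (a point): Pivot of the kickstand on the frame's right (-y) side, at y = -30, z = +30 from the hub centre in the frame's own axes, and tipping with the frame. Axes are the frame's: x along the hub axis, y left (the kickstand turns about y), z up along the frame.
- kick_leg (a point): Point on the centre line of the kickstand's round steel leg (12 thick), 85 from the pivot measured in the frame's x-z plane and 46 outward (-y) of it; it moves with the leg. The leg goes on to a black rubber foot, 18 across, at 106 from the pivot and 55 outward. Seen from the pivot the leg points at the angle 0.35 - (joint value) above the frame's x axis.
- kickstand (a joint): Angle of the kickstand, rad: 0 folded up (leg points away from the robot, 0.35 above level), 2.1 fully down against its stop. An over-centre spring drives it away from 1.0 to both sides: pressed down on the leg point from above (about 2 N; pressing much harder lifts the frame off its rest) beyond 1.0 it snaps fully down by itself; released before that it flies back up.
- tape_measure: Bystander, to be left alone: yellow tape measure, 70x83x35 mm; origin at the centre of its underside.
- bushing_a: Bystander, to be left alone: steel bushing, 38 across, 28 tall mm; origin at the centre of its underside.
- flange_a: Bystander, to be left alone: flanged steel bushing, 56 across, 24 tall mm; origin at the centre of its underside.
- note_block: Bystander, to be left alone: block of note paper, 98x99x33 mm; origin at the centre of its underside.
- marker: Bystander, to be left alone: dark marker lying down, 13x104x14 mm; origin at the centre of its underside.
- spray_can: Bystander, to be left alone: red and white spray can, 49 across, 146 tall mm; origin at the centre of its underside.

How it is judged:
By the outcome, as a careful person would: the job done as asked, in the order asked, and still so for the second after the job is handed in, while the arm keeps its last pose, push and grip.
It also fails if it takes over 42 s, if anything falls off the work surface, if the arm or the gripper's body presses on something with over 40 N, if the wrist force passes 120 N, or if a joint passes its speed limit or range.

## Working session

There is one attempt and no reset: what is moved stays moved. The work goes in short steps, each a Python script; the robot and the scene stay as the last script left them, time stands still between calls to the robot, and variables do not carry over. Pictures are saved under pics/ and viewed, on a budget of 10 in all, crops included, one or two more only if the job needs it, and the job is handed in when it is done.

```bash
ls; mkdir -p pics; cat > h.py <<'E'
import numpy as np, cv2
from scipy.spatial.transform import Rotation as R
from bench import ctrl, claw, inverse_kinematics, telemetry, viewer
def cam(name):
    c=viewer.calibration(name)
    if 'rvec' in c:
        Rm=cv2.Rodrigues(np.array(c['rvec'],float))[0]; t=np.array(c['tvec'],float).ravel()
        return c,Rm.T,-Rm.T@t
    s=telemetry.observe(); T=np.array(c['T_tool_cam']); Rt=R.from_rotvec(s['tool_rot']).as_matrix()
    return c,Rt@T[:3,:3],Rt@T[:3,3]+np.array(s['eef_pos'])
def cloud(name):
    c,Rc,o=cam(name); im,d=viewer.capture(name)
    v,u=np.mgrid[:480,:640]
    P=np.stack([(u-c['cx'])/c['fx']*d,(v-c['cy'])/c['fy']*d,d],-1)@Rc.T+o
    P[d==0]=np.nan
    return im,d,P
E
python3 - <<'E'
from h import *
for n in ['scene','top']:
    im,d,P=cloud(n); cv2.imwrite(f'pics/{n}0.png',im); np.savez(f'{n}0.npz',im=im,d=d,P=P)
    print(n,cam(n)[2],cam(n)[1][:,2])
print(telemetry.observe())
E
```

```text
pics
scene [-0.12208063 -0.84762349  0.65112749] [ 0.55943795  0.72080071 -0.40923773]
top [ 0.43951882 -0.00602113  1.53695172] [ 0.07529247  0.00513733 -0.99714826]
{'time': 0.1, 'joint_positions': array([-1.21415126,  0.52196047, -0.03632656,  1.59991103,  0.02121942,
        1.02109253, -0.11277489]), 'joint_velocities': array([ 0.00071184, -0.00202513,  0.0001608 , -0.00175184, -0.00034245,
       -0.0014966 , -0.00130387]), 'tau': array([ 5.40859808e-03, -9.28483558e+01,  1.98496185e+00, -3.70537162e+01,
        1.82598241e-02,  5.33529615e-03, -6.62008893e-05]), 'eef_pos': array([0.25866918, 0.56865221, 0.23079383]), 'tool_rot': array([-6.65346535e-01, -3.07019987e+00,  1.53591637e-03]), 'ft_force': array([0.38072987, 0.16576627, 0.48878755]), 'moment': array([-0.03140608, -0.00778819, -0.02101822]), 'opening': 1.0009660008663206}
```

View pics/scene0.png

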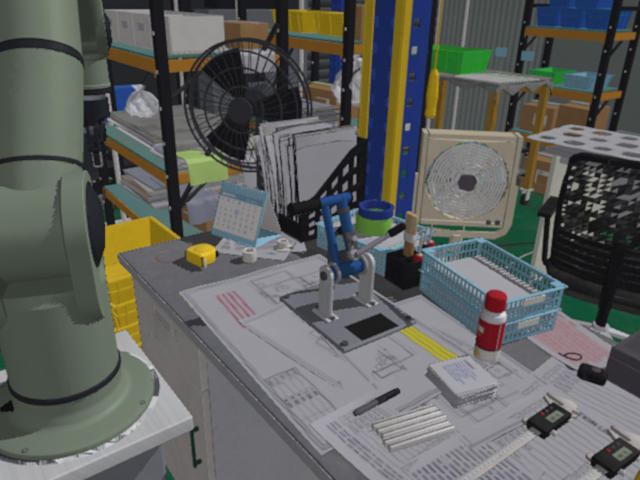

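View pics/top0.png

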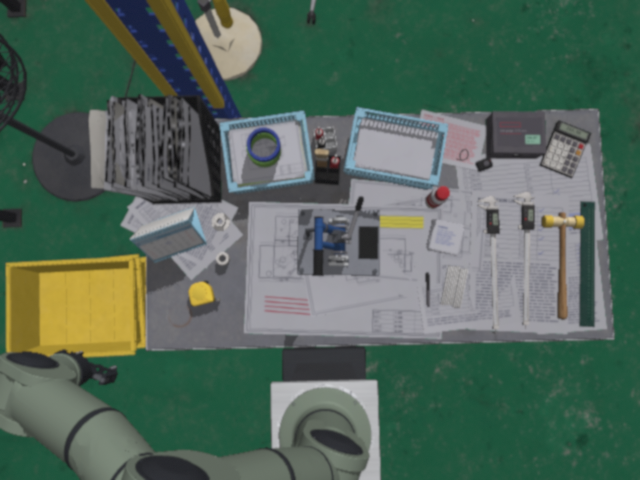

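Scene view: blue frame stub (345,240) leaning left, kickstand leg towards (400,230), grip black at (305,208). Top view: plate spans about (298..380, 210..276), grip at (319,262), and the leg's foot at (360,203).

```bash
python3 - <<'E'
from h import *
z=np.load('top0.npz'); im,P=z['im'],z['P']; hsv=cv2.cvtColor(im,cv2.COLOR_BGR2HSV)
sub=np.zeros((480,640),bool); sub[195:285,285:395]=1
m=sub&(P[...,2]>0.007)&(P[...,2]<0.018); print(m.sum())
pts=P[m][:,:2].astype(np.float32); print('rect',cv2.minAreaRect(pts), np.percentile(pts,[1,99],axis=0))
c=cv2.resize(im[190:290,280:400],None,fx=6,fy=6,interpolation=cv2.INTER_CUBIC)
s=np.load('scene0.npz'); cs=cv2.resize(s['im'][180:360,270:430],None,fx=3.3,fy=3.3,interpolation=cv2.INTER_CUBIC)
cv2.imwrite('pics/c1.png',np.hstack([c[:594,:],np.zeros((594,0,3),np.uint8)])[:, :720])
cv2.imwrite('pics/c2.png',cs)
b=sub&(hsv[...,0]>100)&(hsv[...,0]<125)&(hsv[...,1]>130)&(P[...,2]>.05)
print('blue top',b.sum(),P[b].min(0),P[b].max(0))
k=sub&(P[...,2]>.2); 
for n,Q,I in [('top',P,im),('scene',s['P'],s['im'])]:
    h=cv2.cvtColor(I,cv2.COLOR_BGR2HSV); S=(abs(Q[...,0]-.6)<.25)&(abs(Q[...,1])<.2)&(Q[...,2]>.14)
    g=S&(h[...,2]<60)&(Q[...,2]>.2); print(n,'dark',g.sum(),np.nanmedian(Q[g],0),Q[g].min(0),Q[g].max(0))
    f=S&(h[...,2]<60)&(Q[...,0]>.6); print(n,'foot',f.sum(),np.median(Q[f],0) if f.any() else '')
E
```

```text
3658
rect ((0.5761113166809082, -0.06006401777267456), (0.33147260546684265, 0.27126872539520264), 88.5118179321289) [[ 0.44984141 -0.21356821]
 [ 0.68985775  0.08360856]]
blue top 378 [ 0.5297608  -0.06608119  0.11843961] [0.60946063 0.01224071 0.26702898]
top dark 272 [0.50442665 0.00301133 0.25891006] [ 0.46672782 -0.11456591  0.20031547] [0.6656658  0.01638041 0.26737537]
top foot 54 [ 0.65053425 -0.10662278  0.20630555]
scene dark 541 [ 0.5046958  -0.00385077  0.2501974 ] [ 0.45989791 -0.12123656  0.20023434] [0.67150863 0.02394761 0.26452982]
scene foot 135 [ 0.64904808 -0.11207309  0.20391088]
```

View pics/c1.png

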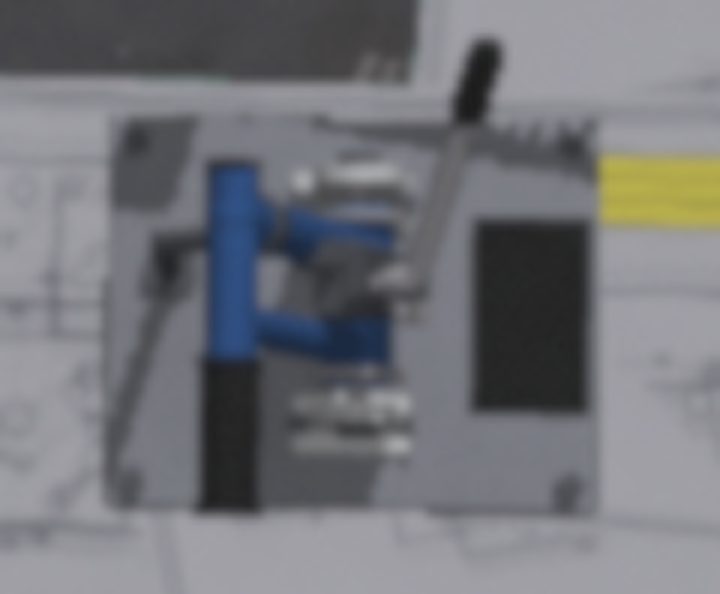

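View pics/c2.png

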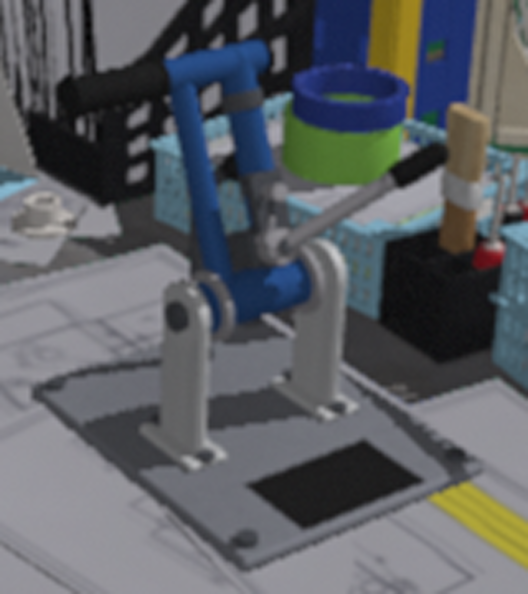

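```bash
python3 - <<'E'
from h import *
c,Rc,o=cam('top')
def ray(u,v,z):
    d=Rc@np.array([(u-c['cx'])/c['fx'],(v-c['cy'])/c['fy'],1]); return o+d*(z-o[2])/d[2]
f=lambda x,y,z: ray(280+(x+.5)/6-.5,190+(y+.5)/6-.5,z)
C=np.array([f(*p,.012) for p in [(112,117),(595,117),(597,513),(105,508)]]); print(C.round(4),C.mean(0))
print('side', C[0]-C[1],C[3]-C[2],C[0]-C[3],C[1]-C[2])
print('grip end',f(230,511,.248),'collar far',f(232,360,.248),'tube far',f(232,160,.248))
print('foot tip',f(490,40,.207),'foot root',f(470,122,.2),'leg base',f(400,290,.15))
for p in [(.65,-.13,.35),(.6,-.06,.45)]: print(inverse_kinematics(p,[np.pi,0,0]),inverse_kinematics(p,[0,np.pi,0]))
print(viewer.calibration('wrist')['T_tool_cam'])
E
```

```text
[[ 0.671   0.0637  0.012 ]
 [ 0.6645 -0.1809  0.012 ]
 [ 0.4644 -0.1751  0.012 ]
 [ 0.4731  0.0716  0.012 ]] [ 0.56824418 -0.05517115  0.012     ]
side [0.0064362  0.24458445 0.        ] [0.00876954 0.24665734 0.        ] [ 0.19783753 -0.00788582  0.        ] [ 0.20017087 -0.00581293  0.        ]
grip end [0.46530812 0.00657195 0.248     ] collar far [0.52947707 0.00411517 0.248     ] tube far [0.615242   0.00196594 0.248     ]
foot tip [ 0.67132762 -0.11327733  0.207     ] foot root [ 0.63600956 -0.10381263  0.2       ] leg base [ 0.56651596 -0.07297679  0.15      ]
[-0.34654973  0.61189149  0.80154011  1.35783468 -0.43653492  1.35151253
 -1.11437029] [-0.14249998  0.52711251  0.41416262  1.34606726 -0.21099472  1.3115671
  1.84622165]
[-0.53431923  0.45000012  0.86155289  1.34615702 -0.33738703  1.49514483
 -1.26920069] [-0.28230876  0.36918986  0.42608692  1.33330967 -0.15046526  1.4706652
  1.70408039]
[[-4.86467436e-04 -9.63519967e-01 -2.67636016e-01  6.71879223e-02]
 [ 9.99999881e-01 -4.58971272e-04 -1.65296865e-04 -5.37985140e-04]
 [ 3.64295869e-05 -2.67636065e-01  9.63520075e-01 -1.41857358e-01]
 [ 0.00000000e+00  0.00000000e+00  0.00000000e+00  1.00000000e+00]]
```

```bash
cat >> h.py <<'E'
HUB=np.array([.568,-.0552,.110]); YAW=-.031; Rz=R.from_euler('z',YAW)
def fw(p,t=.4):  # frame coords (mm) -> world, tip t
    return HUB+Rz.apply(R.from_euler('x',-t).apply(np.array(p)/1e3))
def ori(t=0): # tool down, tilted with frame by t, closing along stand y
    return (Rz*R.from_euler('x',-t)*R.from_rotvec([0,np.pi,0])).as_rotvec()
def st(m=''):
    s=telemetry.observe(); print(m,round(s['time'],2),s['eef_pos'].round(4),s['ft_force'].round(2),round(s['opening'],2)); return s
E
python3 - <<'E'
from h import *
for t in (.4,0,-.1): print(inverse_kinematics(fw([-74,0,200],t),ori(t)))
ctrl.servo_line([.26,.569,.40],vel=.3); st()
ctrl.goto(fw([76,-76,150]),ori()); st()
claw.move_gripper(0.0)
ctrl.servo_line(fw([76,-76,85]),vel=.15); st()
im,d,P=cloud('wrist'); cv2.imwrite('pics/w1.png',im)
im2,d,P=cloud('scene'); cv2.imwrite('pics/s1.png',cv2.resize(im2[150:390,240:480],(600,600)))
cv2.imwrite('pics/ws1.png',np.hstack([cv2.resize(im,(400,300)),cv2.resize(im2[160:370,260:540],(400,300))]))
E
```

```text
[-0.48756312  0.31899561  0.1001839   1.82747436  0.35877563  1.18992168
  0.98292835]
[-0.34703756  0.24476662  0.41078323  1.84362979 -0.11021533  1.07539829
  1.64513722]
[-0.34767977  0.27527901  0.55403432  1.83658111 -0.27238865  1.10082898
  1.85807025]
 0.81 [0.2599 0.5688 0.3998] [-0.11  0.1  -0.56] 1.0
 3.48 [ 0.6438 -0.0682  0.2778] [-0.18 -0.27  0.3 ] 1.0
 4.83 [ 0.6432 -0.0943  0.2185] [ 0.24 -0.5   0.45] -0.0
```

View pics/ws1.png

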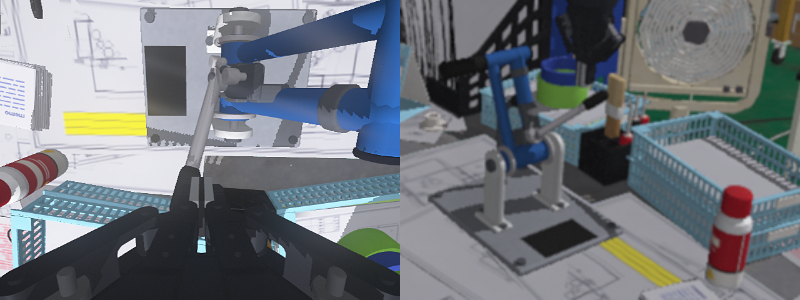

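Wrist view (left): leg runs from the pivot (230,75) to the foot near (185,185), fingers just above it near (195,190). I need a closer look at the alignment.

```bash
python3 - <<'E'
import cv2
im=cv2.imread('pics/w1.png'); cv2.imwrite('pics/w1c.png',cv2.resize(im[100:400,200:460],(520,600)))
E
```

```text
(no output)
```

View pics/w1c.png

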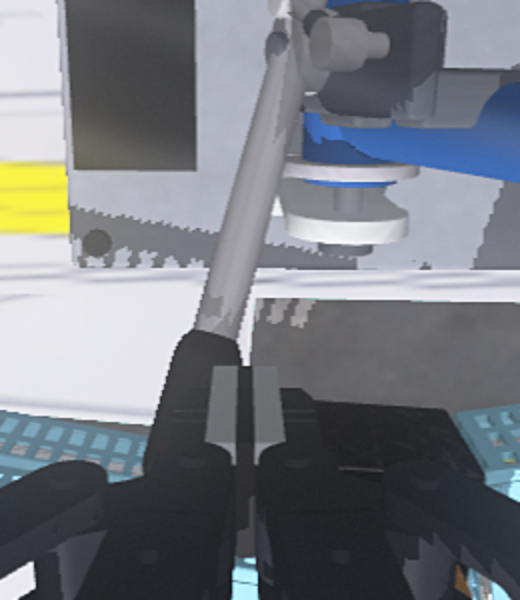

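Fingertips at (245,370), leg centre line ending at (218,325), so the fingers sit over the foot, slightly to the right. I'll take depth points along the leg.

```bash
python3 - <<'E'
from h import *
im,d,P=cloud('wrist')
for u,v in [(258,150),(238,240),(220,318),(207,355),(197,400),(245,372),(220,395)]:
    a,b=200+u//2,100+v//2; p=P[b,a]; q=R.from_euler('x',.4).apply(Rz.inv().apply(p-HUB))*1e3
    print((u,v),im[b,a],p.round(4),'frame',q.round(1))
E
```

```text
(258, 150) [162 155 155] [ 0.593  -0.0895  0.1716] frame [ 26.1 -54.9  43.7]
(238, 240) [172 163 163] [ 0.6145 -0.0954  0.1833] frame [ 47.7 -64.2  52.4]
(220, 318) [166 158 160] [ 0.6321 -0.1004  0.1927] frame [ 65.5 -72.   59.4]
(207, 355) [71 67 67] [ 0.6386 -0.1038  0.2004] frame [ 72.  -77.9  65.2]
(197, 400) [64 59 58] [ 0.6362 -0.104   0.2313] frame [ 69.7 -90.2  93.5]
(245, 372) [55 54 53] [ 0.6325 -0.0944  0.2266] frame [ 65.7 -79.6  92.9]
(220, 395) [116 112 109] [ 0.6325 -0.0989  0.2368] frame [ 65.8 -87.8 100.6]
```

```bash
python3 - <<'E'
from h import *
ctrl.servo_line(fw([72,-79,82]),vel=.1); s0=st('start')
for i,(x,z) in enumerate([(72,65),(72,52),(72,40),(71,28),(70,16),(68,5),(66,-6),(64,-17),(62,-28)]):
    c=ctrl.servo_line(fw([x,-79,z]),vel=.07,contact_N=7); s=st((x,z,c))
    if c: break
im,d=viewer.capture('wrist'); im2,d=viewer.capture('scene')
cv2.imwrite('pics/ws2.png',np.hstack([cv2.resize(im,(400,300)),cv2.resize(im2[160:370,260:540],(400,300))]))
E
```

```text
start 5.22 [ 0.6385 -0.0985  0.2166] [ 0.08 -0.01  0.07] 0.0
(72, 65, False) 5.62 [ 0.6381 -0.1051  0.2   ] [-1.06 -0.72  1.  ] 0.0
(72, 52, False) 5.95 [ 0.6381 -0.1101  0.1882] [-2.32  0.52  0.85] 0.0
(72, 40, False) 6.28 [ 0.638  -0.1148  0.1771] [-1.77  0.9   1.58] 0.0
(71, 28, False) 6.6 [ 0.6367 -0.1194  0.1661] [-0.88  1.    2.13] 0.0
(70, 16, False) 6.92 [ 0.6357 -0.124   0.1552] [-0.48 -0.73  0.27] -0.0
(68, 5, False) 7.23 [ 0.6335 -0.1282  0.145 ] [-0.28  0.07  0.69] 0.01
(66, -6, False) 7.54 [ 0.6313 -0.1325  0.1348] [-0.08 -0.68  0.17] -0.0
(64, -17, False) 7.85 [ 0.6292 -0.1368  0.1246] [0.87 0.55 0.65] 0.0
(62, -28, False) 8.16 [ 0.627  -0.141   0.1145] [-0.09 -0.25  0.35] 0.0
```

View pics/ws2.png

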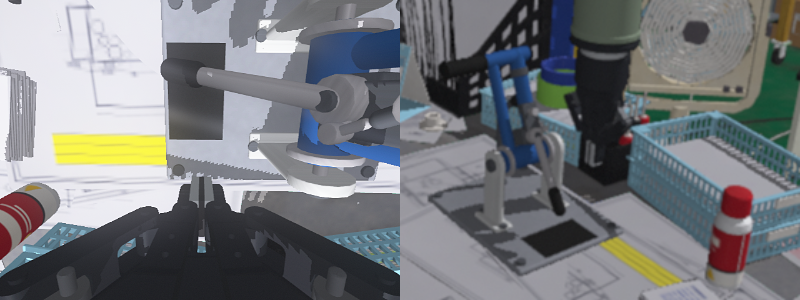

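Wrist and scene views agree: the leg points down, foot at (180,70) left and (555,205) right, frame still leaning. Next comes the grip.

```bash
python3 - <<'E'
from h import *
p=telemetry.observe()['eef_pos']
ctrl.servo_line([p[0],p[1]-.01,.36],vel=.3); st()
ctrl.goto(fw([-74,0,240]),ori(.4)); claw.move_gripper(1.0); st()
im,d,P=cloud('wrist'); cv2.imwrite('pics/w3.png',im)
s=telemetry.observe()
Q=R.from_euler('x',.4).apply(Rz.inv().apply((P.reshape(-1,3)-HUB)))*1e3
hsv=cv2.cvtColor(im,cv2.COLOR_BGR2HSV).reshape(-1,3)
for nm,m in [('dark',(hsv[:,2]<75)),('blue',(hsv[:,0]>100)&(hsv[:,0]<125)&(hsv[:,1]>130))]:
    m=m&(abs(Q[:,1])<35)&(abs(Q[:,2]-155)<14)&(Q[:,0]>-125)&(Q[:,0]<60)
    print(nm,m.sum(),np.percentile(Q[m],[1,10,50,90,99],axis=0).round(1).tolist())
E
```

```text
9.22 [ 0.627  -0.1504  0.3586] [-0.57  0.6  -1.51] -0.0
 11.11 [0.4969 0.0406 0.3311] [-0.01  0.86 -0.67] 1.0
dark 3480 [[-99.7, -12.2, 149.9], [-94.0, -9.7, 155.4], [-68.9, 0.2, 160.5], [-42.7, 10.0, 162.4], [42.9, 12.5, 163.5]]
blue 2884 [[-37.3, -11.1, 151.3], [-30.8, -8.9, 155.3], [-1.2, -0.5, 159.2], [31.5, 8.1, 160.8], [39.6, 10.2, 161.7]]
```

View pics/w3.png

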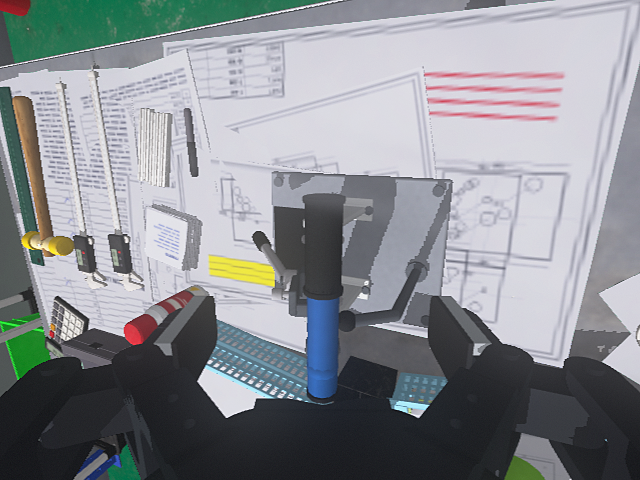

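Sleeve centred (dark at (323,245)), lined up with the fingers; frame-y offset 0.2 mm, and the leg is visible pointing down at (270,255).

```bash
python3 - <<'E'
from h import *
print(ctrl.servo_line(fw([-73,0,129]),vel=.15,contact_N=15)); st('down')
claw.move_gripper(0.0); st('grip')
for t in np.linspace(.4,0,9)[1:]:
    ctrl.servo_line(fw([-73,0,129],t),ori(t),vel=.06); s=st(round(t,2))
    if np.linalg.norm(s['ft_force'])>40 or s['opening']<.1: print('stop');break
ctrl.wait(.3); st()
im,d,P=cloud('wrist'); im2,d2,P2=cloud('scene'); im3,d3,P3=cloud('top')
np.savez('a.npz',im=im,P=P,im2=im2,P2=P2,im3=im3,P3=P3)
cv2.imwrite('pics/ws4.png',np.hstack([cv2.resize(im,(400,300)),cv2.resize(im2[160:370,260:540],(400,300))]))
for n,I,Q in [('w',im,P),('s',im2,P2),('t',im3,P3)]:
    h=cv2.cvtColor(I,cv2.COLOR_BGR2HSV); q=Rz.inv().apply((Q.reshape(-1,3)-HUB)).reshape(480,640,3)*1e3
    m=(h[...,0]>100)&(h[...,0]<125)&(h[...,1]>130)&(abs(q[...,1])<60)&(q[...,2]>135)&(q[...,2]<180)&(abs(q[...,0])<50)
    if m.any(): print(n,m.sum(),np.percentile(q[m],[2,50,98],axis=0).round(1).tolist())
E
```

```text
False
down 12.05 [ 0.497  -0.0024  0.2294] [-0.27 -0.29  0.87] 1.0
grip 12.64 [ 0.4967 -0.0022  0.229 ] [-2.23  4.03  6.1 ] 0.29
0.35 12.9 [ 0.4964 -0.0088  0.2316] [-2.8   4.59  6.19] 0.29
0.3 13.16 [ 0.4962 -0.0148  0.2336] [-3.71  4.44  8.33] 0.29
0.25 13.42 [ 0.4959 -0.0211  0.2353] [-4.49  5.93  9.37] 0.29
0.2 13.68 [ 0.4957 -0.0274  0.2367] [-5.36  3.41 11.69] 0.29
0.15 13.93 [ 0.4954 -0.0338  0.2378] [-7.23  3.28 12.81] 0.28
0.1 14.19 [ 0.4951 -0.0402  0.2385] [-8.23  1.64 14.29] 0.28
0.05 14.45 [ 0.4949 -0.0468  0.2389] [-7.8   1.58 12.8 ] 0.28
0.0 14.71 [ 0.4946 -0.0533  0.2391] [-7.63  0.62 14.76] 0.29
 15.01 [ 0.4946 -0.0527  0.239 ] [-7.52 -0.13 15.3 ] 0.28
s 397 [[-34.9, -13.6, 135.9], [4.2, -8.7, 154.0], [42.1, 1.4, 163.5]]
t 60 [[17.9, -9.2, 153.7], [27.8, -1.5, 161.1], [38.3, 8.4, 166.5]]
```

View pics/ws4.png

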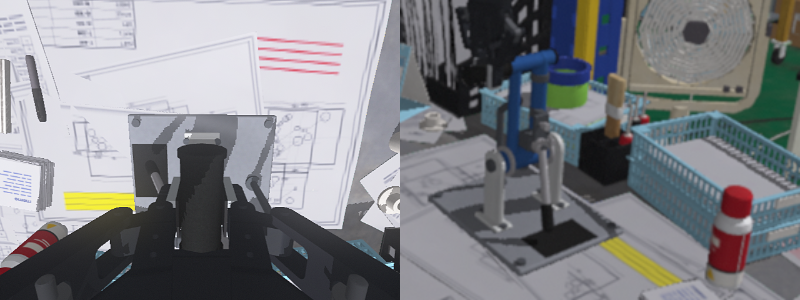

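Upright in both views: the sleeve is held between the pads at (200,180) and the kickstand is down at (545,215). The top tube centre measures -1.5 to -0.4 mm off vertical in y.

```bash
python3 - <<'E'
from h import *
ctrl.wait(.7); s=st(); print(abs(s['joint_velocities']).max()); ctrl.finish_job()
E
```

```text
15.86 [ 0.4946 -0.0526  0.2391] [-7.72 -0.92 14.22] 0.29
0.0021435388133294
the job is handed in; nothing more can be done
```

The job is done and handed in at about 15.9 s of the 42 s allowed. While the frame still leaned on its rest, I pressed the kickstand leg down past centre with the shut fingertips, using about 2–3 N. It snaps down by itself from there, and the wrist and scene views both showed it down afterwards. I then gripped the black sleeve, tilted to match the frame, and swung it upright along the hub arc.

**Last checks:**
- **Upright:** the top view puts the top tube within about 1.5 mm of vertical, roughly 0.01 rad or less. The scene view's median read -8.7 mm, but that camera sees mostly the near (-y) side of the tube, so I did not use it.
- **Grip:** still holding at opening 0.29, with the arm still (joint speeds 0.002 rad/s or less).
- **Kickstand:** down in the final scene view.
- **Force:** a steady 16 N or so remains on the tool, well under the limits.
- **Bystanders:** none were contacted that I know of; I did not measure them again at the end.

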